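Free the pawl and press the stopper home

ROBOT

A 6-joint arm with a two-finger parallel gripper is mounted at the origin on the work surface. World frame = base frame: x ahead of the robot, y to its left, z up, the work surface at z = 0. Lengths are in mm, angles in rad, forces in N, time in s.
With the tool pointing down it reaches from about 350 to 875 mm from the base axis. Payload 4.2 kg.
Tool frame: the origin (TCP) lies at the very end of the fingers, on their centre line; the grasp point (between the pads) lies arm.grip_depth behind it (arm.grip_depth is the distance from the TCP to the grasp point, in mm); z points along the fingers, y is the direction in which the jaws open and shut (so a half turn about z gives the same grasp; the last joint's range is limited). The gripper opens to 85 mm and grips with 20 to 120 N. Pads are 22 mm wide; open, the fingers measure 114 mm over their backs; the gripper's body (76 mm by 85 mm) begins 54 mm behind the grasp point. The pads swing forward as they close: fully open they stand 13 mm farther back than shut.
Start: joints at [-0.892, 0.385, 0.008, 0, -1.194, -0.259], TCP at [254.749, -570.703, 231.312] pointing down, gripper open.
Joint ranges: [-3.14, 3.14], [-1.21, 2.06], [-1.07, 1.41], [-3.16, 2.05], [-2.99, -0.16], [-3.1, 3.1]. Speed limits (rad/s): [2.79, 2.79, 3.14, 3.14, 3.14, 3.14].

INTERFACE

Orientations are given as a unit quaternion [x, y, z, w].
In Python, from bench import arm, optics, workorder gives the robot as it stands. The module is installed in compiled form; this text tells all that it offers.
- The arm moves only by the tool play_rows, never from a script. Its arguments are lists of equal length, an entry for each row: "travel": the shift along the tool's x, y, z in m, a list of three; "rotation": the turn, a rotation vector about the tool's x, y, z in rad, a list of three; "grip": the opening, from 0 (shut) to 1 (fully open). In form: {"travel": [[x, y, z], ...], "rotation": [[rx, ry, rz], ...], "grip": [grip, ...]}. A call has 1 to 12 rows; each row shifts and turns the commanded pose from where the row before left it, along the tool's axes as they then stand; what a row does not reach is not made up. A row lasts 1/12 s, in which the tool goes at most 41.7 mm and 7.16 degrees, less where a joint would pass 70% of its speed; a pose out of reach is approached as far as the arm can. A call is refused whole if a number of a shift passes 0.0417 or a number of a turn 0.125, either way. A call with a gripper value outside its range is refused whole. The fingers move at their own pace and stop on an object; the grip force is fixed at half the most. Time passes only in rows, so rows that do not move let the fingers close. It gives the time, the measured TCP pose, the force and the opening at its end, in the units of the state.
- arm.read_state(): the state, without advancing time (a new reading comes with each control period).
- optics.get_image(name): name is "scene" or "top" or "wrist"; returns a dict with "image" (384x512x3 uint8, blue, green, red), "depth" (384x512 float32, mm along the optical axis (not along the pixel's ray), 0 where there is no reading), "camera_matrix" (3x3 intrinsics, pixels), "R" (3x3) and "t" (3): a world point X has camera coordinates R X + t; the wrist camera has in their place "hand_eye" (4x4, takes a point from camera to tool coordinates, whose origin is the TCP and whose axes are the flange's). Camera axes: x right, y down, z forward; pixel columns grow to the right and rows downward; lengths in mm; the calibration is good to about 2 mm. The wrist camera is an equidistant fisheye: a pixel r from the principal point sees the ray r / f radians off the axis. A picture is of the moment at which its call begins: read the wrist's pose just before it.
- workorder.job_done(): hands the job in, once; it reports no verdict.
The state is a dict: "clock": time; "joints": joint angles; "joint_vel": joint speeds; "joint_efforts": joint torques, N m; "position": TCP position; "ee_rot": TCP orientation; "contact_force": force on the tool from outside, world axes, zero at the start; "wrist_torque": the same for the moment, N m; "gripper_width": finger opening in mm.
Only numpy, scipy, OpenCV 4.12 (cv2) and the standard library are available. Lean on these libraries where they do the work, as an engineer would, in place of code of your own. Each camera call takes 0.05 s, during which the arm holds its last target. There are 200 camera calls.

TASK

The small sample bottle in the bench press still has its stopper standing proud. Press down the flat tab of the pawl, at the end of the press away from its handle, so that the pawl swings clear of the toothed wheel, then push the press arm's crossbar handle all the way down, so that the arm's pad drives the stopper fully home. Only touch and push, never lift the arm or push the stopper with the hand, leave the things standing around where they are, and finish clear of the press.

Things in the scene. Friction and masses are not known exactly. Their poses are not given: they have to be found in the camera images.
- press: Grey bench stopper press fixed to the table: base 370 x 120 x 12 mm, two upright cheeks, a sample bottle fixed in its seat. Origin: centre of the base's underside. x runs from the pawl end (-x) to the handle end (+x), z up; arm and pawl swing in the plane y = 0. In this frame (mm): arm hinge (-50, 0, 159), pawl pivot pin (-125, 0, 203), bottle axis x = 60.
- pawl (a joint): Angle (rad) of the steel pawl about its pivot pin. 0: nose down between the teeth; grows as the tab on its tail is pressed down; hard stop at 0.36. The nose clears the teeth from about 0.11; free with margin above 0.13. Pressing the tab takes about 3 N, and the pawl stays where it is left (friction, no spring).
- pawl_tab (a point): Centre of the top face of the pawl's press tab, a flat steel plate 36 x 36 x 5 mm, 60 mm behind the pawl's pivot pin (towards the press's -x), about 224 mm above the table with the pawl engaged. It goes down about 20 mm, turning about the pin, to the hard stop.
- press_arm (a joint): Angle (rad) of the press arm: 0 to 0.11 at the start (37 to 31 degrees above level), grows as the arm goes down, hard stop at 0.65 (level). While the pawl is engaged a tooth blocks it at about 0.14 to 0.16. With the pawl free the handle needs about 3 to 15 N, most in the last 0.1 rad (driving the stopper). It stays where left (no spring). It can be raised to -0.25: unwanted.
- lever_hinge (a point): On the arm's hinge axis, which lies along the press's y, 159 mm above the table. The toothed steel wheel (54 mm radius over the teeth) turns with the arm about it.
- lever_handle (a point): Centre of the arm's handle: a black crossbar, 22 mm diameter, 110 mm long, lying along the press's y, 235 mm from the hinge. 280 to 300 mm above the table at the start, 159 mm with the arm fully down. Its top lies 11 mm above this point. The aluminium arm is 20 mm wide and joins it in the middle.
- stopper (a joint): Depth (m) the stopper has been pushed: 0 to 0.003 at the start, hard stop at 0.010 (fully home, 4 mm proud of the mouth). It stays where it is left.
- stopper_top (a point): Centre of the top of the black stopper (27 mm diameter) in the bottle's neck, under the arm; about 139 mm above the table at the start, 129 mm when home. The arm's rubber pad presses here, 110 mm from the hinge.
- bung_a: Bystander: loose black spare bung, 29 mm diameter, 28 mm high. Origin: centre of its underside.
- bung_b: Bystander: a second spare bung like the first. Origin: centre of its underside.
- sample_a: Bystander: loose closed green bottle, 68 mm diameter, 135 mm high. Origin: centre of its underside.
- sample_b: Bystander: loose closed amber bottle, 68 mm diameter, 135 mm high. Origin: centre of its underside.
- beaker: Bystander: loose clear open cup, 72 mm diameter, 90 mm high. Origin: centre of its underside.
- mallet: Bystander: loose mallet with wooden handle, 220 mm long, lying on the table. Origin: under its middle.
- jar: Bystander: loose closed jar, 80 mm diameter, 100 mm high. Origin: centre of its underside.

How it is judged:
By the outcome, as a careful person would: the job done as asked, in the order asked, and still so for the second after the job is handed in, with the robot touching nothing.
It also fails if it takes over 48 s, if anything falls off the work surface, if the arm or the gripper's body presses on something with over 40 N, if the wrist force passes 120 N, or if a joint passes its speed limit or range.

## Working session

There is one attempt and no reset: what is moved stays moved. The work goes in short steps, Python scripts to look and compute and a tool call to move; the robot and the scene stay as the last step left them, time stands still between calls to the robot, and variables do not carry over. Pictures are saved under pics/ and viewed, about 8 in all and at most 12, crops included, and the job is handed in when it is done.

Besides the shell and the picture viewer there is one more tool, called after "Request:" in YAML: its name, and indented under it one key for each argument. play_rows: Moves the arm, as the interface text tells. Its arguments: {"type":"object","properties":{"travel":{"type":"array","items":{"type":"array","items":{"type":"number"}}},"rotation":{"type":"array","items":{"type":"array","items":{"type":"number"}}},"grip":{"type":"array","items":{"type":"number"}}},"required":["travel","rotation","grip"]}

```bash
mkdir -p pics
cat > h.py <<'E'
import numpy as np, cv2
from bench import arm, optics, workorder
def grab(n):
    d=optics.get_image(n); np.savez(n+'.npz',**{k:v for k,v in d.items()}); return d
def world(d,u,v,z=None):
    K=d['camera_matrix'];Z=d['depth'][int(v),int(u)] if z is None else z
    c=np.array([(u-K[0,2])/K[0,0]*Z,(v-K[1,2])/K[1,1]*Z,Z]); return d['R'].T@(c-d['t'])
def proj(d,X):
    c=d['R']@np.array(X,float)+d['t'];p=d['camera_matrix']@c;return p[:2]/p[2]
E
python3 - <<'E'
from h import *
s=arm.read_state();print(s['position'],s['ee_rot'],s['gripper_width'],s['contact_force'],arm.grip_depth)
for n in('scene','top'):
    d=grab(n);cv2.imwrite(f'pics/{n}0.png',cv2.resize(d['image'],(800,600)));print(n,-d['R'].T@d['t'],d['R'][2])
E
```

```text
[ 254.52351611 -570.19231225  230.21267518] [-2.08278032e-01  9.78069050e-01  1.05597614e-03 -2.81507141e-04] 85.35686767689566 [-0.44402176 -0.68072596 -0.04887451] 18.700000000000003
scene [1336.91091062  -78.77651213 1176.41723567] [-0.61266141  0.07649977 -0.78663446]
top [ 456.28807855   17.50687272 1386.09561457] [ 0.0825378  -0.00878686 -0.9965492 ]
```

View pics/scene0.png

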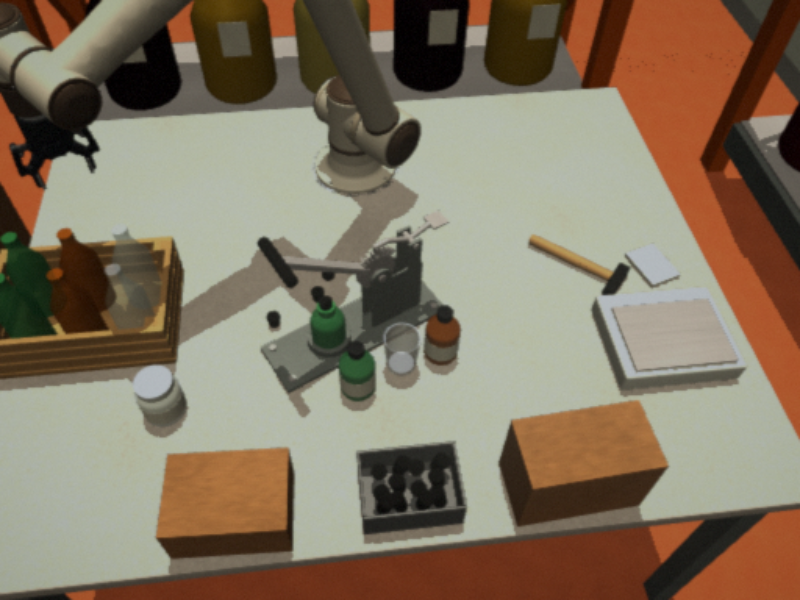

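View pics/top0.png

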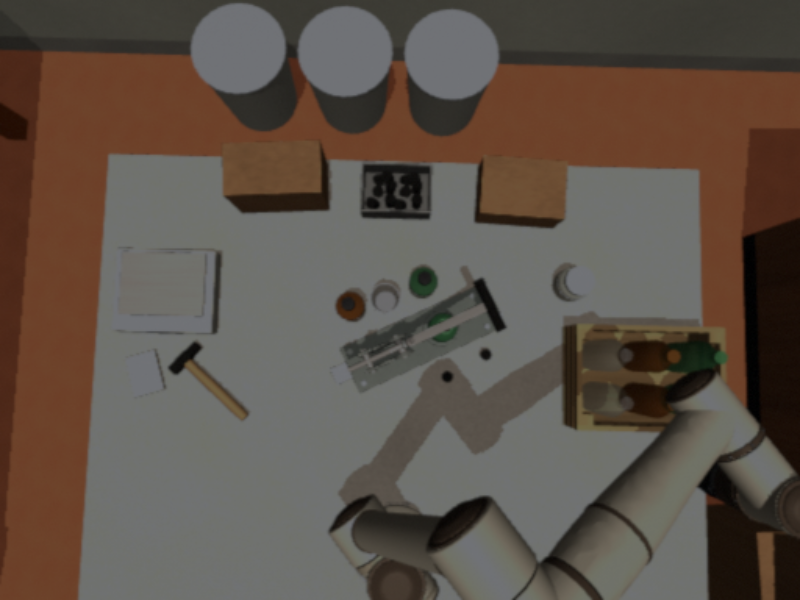

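The scene and top pictures show the press with its tab at about top (340,373) and its handle at about (490,305). The bottles and beaker stand on the far (+x) side and the bungs on the near side. I'll enlarge both views next.

Run:
```python
from h import *
a=np.load('top.npz');b=np.load('scene.npz')
A=cv2.resize(a['image'][165:265,200:335],None,fx=5.9,fy=5.9,interpolation=cv2.INTER_CUBIC)
A=cv2.convertScaleAbs(A,alpha=1.8)
B=cv2.resize(b['image'][125:260,155:305],None,fx=5.3,fy=4.4,interpolation=cv2.INTER_CUBIC)
cv2.imwrite('pics/tc.png',A);cv2.imwrite('pics/sc.png',B)
# tab & handle candidates by depth in top
K=a['camera_matrix'];vv,uu=np.mgrid[160:270,190:340]
Z=a['depth'][160:270,190:340].astype(float)
c=np.stack([(uu-K[0,2])/K[0,0]*Z,(vv-K[1,2])/K[1,1]*Z,Z],-1)
W=(c-a['t'])@a['R']
np.save('W.npy',W)
for n,(u0,u1,v0,v1) in dict(tab=(208,226,228,250),handle=(298,330,174,216)).items():
    P=W[v0-160:v1-160,u0-190:u1-190].reshape(-1,3); P=P[(P[:,2]>150)&(P[:,2]<340)]
    print(n,len(P),P.mean(0),np.median(P,0),P.min(0),P.max(0))
    if n=='handle':
        w,V=np.linalg.eigh(np.cov(P[:,:2].T));print(V[:,1])
P=W.reshape(-1,3);m=(P[:,2]>6)&(P[:,2]<20)
pts=P[m][:,:2].astype(np.float32);print(cv2.minAreaRect(pts))
for n,(x,y) in dict(sa=(424,280),be=(386,296),sb=(350,304),b1=(447,377),b2=(485,354),mal=(190,355),jar=(575,282)).items():
    print(n,world(a,x*.64,y*.64))
```

```text
tab 135 [419.27215123 122.88565187 223.16908596] [419.81374522 123.09663106 223.31185039] [397.02112176 100.81892716 217.34554243] [439.06401644 145.9234378  228.5588539 ]
handle 349 [ 556.75746868 -159.92797926  302.31457408] [ 552.65189134 -158.30362895  306.4155305 ] [ 510.0358611  -198.74768461  269.47663379] [ 613.2138473  -125.61523061  313.52535724]
[-0.9004058  -0.43505102]
((508.9964599609375, -31.073089599609375), (417.9088439941406, 570.4996948242188), 1.3261557817459106)
sa [625.80898666 -49.34886221 140.21746656]
be [602.13759714  36.66759698   3.43625348]
sb [568.36097325 114.94827774 134.16461159]
b1 [ 407.09622855 -115.758928     24.33353599]
b2 [ 464.55766583 -205.9817019    30.54625187]
mal [445.41842342 504.46794716  25.19018093]
jar [ 635.59927383 -402.1314228    98.30203188]
```

View pics/tc.png

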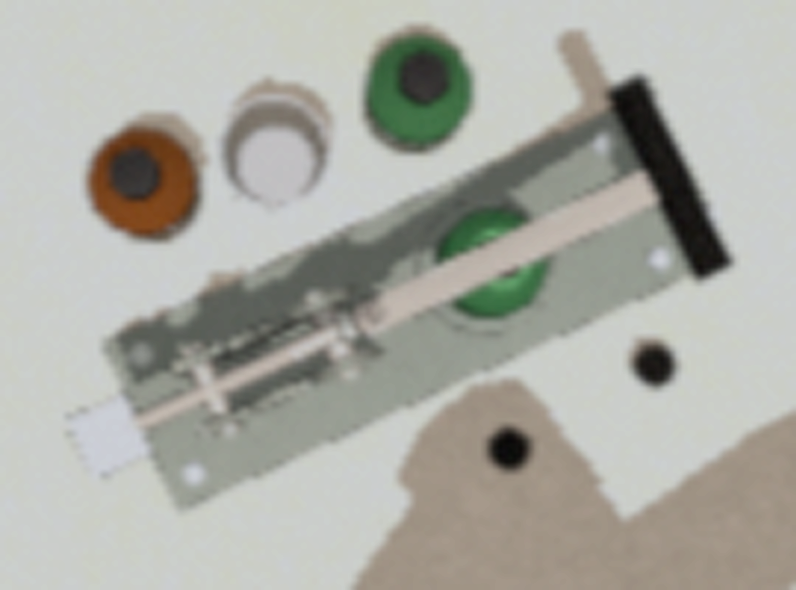

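View pics/sc.png

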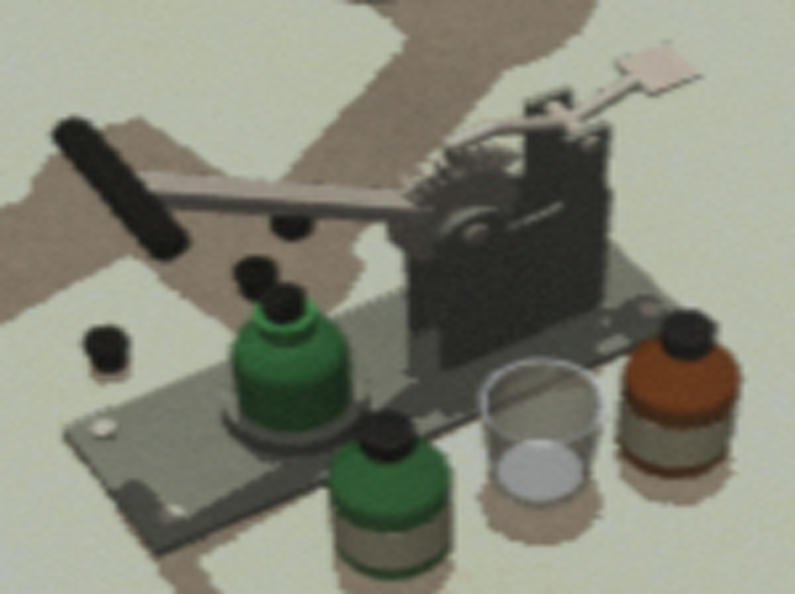

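The crops show the tab at crop (105,437), the crossbar from (628,85) to (712,268), and the arm running through (500,255). The stopper in the press bottle stands proud. Tool y already lies along the press's −x axis. I'll move up and towards the press with the fingers shut.

Request:
play_rows:
  travel:
    - [0,0,-0.03]
    - [-0.028,0.0225,-0.012]
    - [-0.028,0.0225,-0.012]
    - [-0.028,0.0225,-0.012]
    - [-0.028,0.0225,-0.012]
    - [-0.028,0.0225,-0.012]
    - [-0.028,0.0225,-0.012]
    - [-0.028,0.0225,-0.012]
    - [-0.028,0.0225,-0.012]
    - [-0.028,0.0225,-0.012]
    - [-0.028,0.0225,-0.012]
    - [0,0,0]
  rotation:
    - [0,0,0]
    - [0,0,0]
    - [0,0,0]
    - [0,0,0]
    - [0,0,0]
    - [0,0,0]
    - [0,0,0]
    - [0,0,0]
    - [0,0,0]
    - [0,0,0]
    - [0,0,0]
    - [0,0,0]
  grip: [0,0,0,0,0,0,0,0,0,0,0,0]

```text
clock: 1.1
position: [421.4, -247.5, 383.6]
ee_rot: [-0.211, 0.977, -0.001, 0.002]
contact_force: [0.1, 0.1, 0.4]
gripper_width: -0.2
```

```bash
cat >> h.py <<'E'
from scipy.spatial.transform import Rotation as Ro
def go(T):
    s=arm.read_state();R=Ro.from_quat(s['ee_rot'])
    print('pos',np.round(s['position'],1),'need tool mm',np.round(R.inv().apply(np.array(T)-s['position']),1),'xt',R.as_matrix()[:,0].round(3),'w',s['gripper_width'],'t',s['clock'])
E
python3 - <<'E'
from h import *
a=np.load('top.npz');b=np.load('scene.npz')
def atz(d,u,v,z):
    K=d['camera_matrix'];r=d['R'].T@np.array([(u-K[0,2])/K[0,0],(v-K[1,2])/K[1,1],1]);c=-d['R'].T@d['t'];return c+r*(z-c[2])/r[2]
T=lambda u,v,z:atz(a,200+u/5.9-.4,165+v/5.9-.4,z)
S=lambda u,v,z:atz(b,155+u/5.3-.4,125+v/4.4-.4,z)
print('tab top',T(105,437,224),'scene',S(658,67,224))
for z in(280,290,300):print('handle',z,T(670,177,z),S(121,188,z))
e=T(628,85,290)-T(712,268,290);print('len,dir',np.linalg.norm(e),e/np.linalg.norm(e))
c=[T(105,345,12),T(185,510,12),T(612,100,12)];print(c,c[0]-c[1],c[2]-c[0])
go([419,123,260])
E
```

```text
tab top [417.53637508 124.79162405 224.        ] scene [419.85653006 124.41423003 224.        ]
handle 280 [ 561.95236642 -172.34882313  280.        ] [ 544.61443347 -167.86811575  280.        ]
handle 290 [ 560.9970757  -170.63237391  290.        ] [ 553.45291231 -166.87425263  290.        ]
handle 300 [ 560.04178497 -168.91592469  300.        ] [ 562.29139115 -165.8803895   300.        ]
len,dir 104.62408195371205 [0.9038751  0.42779646 0.        ]
[array([469.54578593, 146.26331468,  12.        ]), array([365.05966563,  91.5351353 ,  12.        ]), array([ 637.20565023, -179.83331718,   12.        ])] [104.4861203   54.72817939   0.        ] [ 167.65986429 -326.09663187    0.        ]
pos [ 421.4 -247.5  383.6] need tool mm [-150.4  338.7  123.3] xt [-0.911 -0.413 -0.004] w -0.1790436818530818 t 1.1
```

Request:
play_rows:
  travel:
    - [-0.015,0.034,0.008]
    - [-0.015,0.034,0.008]
    - [-0.015,0.034,0.008]
    - [-0.015,0.034,0.008]
    - [-0.015,0.034,0.008]
    - [-0.015,0.034,0.008]
    - [-0.015,0.034,0.008]
    - [-0.015,0.034,0.008]
    - [-0.015,0.034,0.008]
    - [-0.015,0.034,0.008]
    - [0,0,0.02]
    - [0,0,0]
  rotation:
    - [0,0,0]
    - [0,0,0]
    - [0,0,0]
    - [0,0,0]
    - [0,0,0]
    - [0,0,0]
    - [0,0,0]
    - [0,0,0]
    - [0,0,0]
    - [0,0,0]
    - [0,0,0]
    - [0,0,0]
  grip: [0,0,0,0,0,0,0,0,0,0,0,0]

```text
clock: 2.1
position: [414.8, 121.2, 277.5]
ee_rot: [-0.21, 0.978, -0.001, -0.004]
contact_force: [-1.1, -0.7, -0.7]
gripper_width: -0.4
```

Run:
```python
from h import *
go([418.5,124,225])
d=grab('wrist');w=cv2.resize(d['image'],(640,480))
b=grab('scene');B=cv2.resize(b['image'][90:220,155:305],None,fx=5,fy=4.6,interpolation=cv2.INTER_CUBIC)
cv2.imwrite('pics/sc2.png',B);cv2.imwrite('pics/w2.png',w)
```

```text
pos [414.8 121.2 277.5] need tool mm [-5.   1.  52.5] xt [-0.912 -0.41   0.008] w -0.3897999764570347 t 2.1
```

View pics/sc2.png

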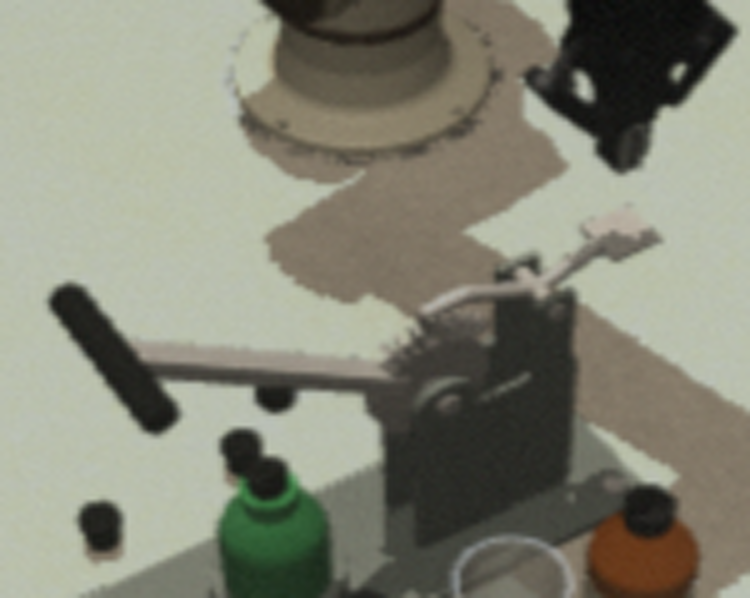

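The shut fingertips at (622,165) are right above the tab at (620,230). I'll lower them and press the tab down about 15 mm.

Request:
play_rows:
  travel:
    - [-0.004,0.001,0.015]
    - [0,0,0.015]
    - [0,0,0.012]
    - [0,0,0.005]
    - [0,0,0.003]
    - [0,0,0.003]
    - [0,0,0.003]
    - [0,0,0.003]
    - [0,0,0.003]
    - [0,0,0.003]
    - [0,0,0]
    - [0,0,0]
  rotation:
    - [0,0,0]
    - [0,0,0]
    - [0,0,0]
    - [0,0,0]
    - [0,0,0]
    - [0,0,0]
    - [0,0,0]
    - [0,0,0]
    - [0,0,0]
    - [0,0,0]
    - [0,0,0]
    - [0,0,0]
  grip: [0,0,0,0,0,0,0,0,0,0,0,0]

```text
clock: 3.2
position: [420.8, 123.4, 216.6]
ee_rot: [-0.209, 0.978, 0.0, 0.001]
contact_force: [-0.2, 1.9, 2.0]
gripper_width: -0.1
```

Contact is about 2 N. I'll press 6 mm further.

Request:
play_rows:
  travel:
    - [0,0,0.003]
    - [0,0,0.002]
    - [0,0,0.002]
    - [0,0,0]
    - [0,0,0]
  rotation:
    - [0,0,0]
    - [0,0,0]
    - [0,0,0]
    - [0,0,0]
    - [0,0,0]
  grip: [0,0,0,0,0]

```text
clock: 3.62
position: [420.5, 123.0, 209.2]
ee_rot: [-0.208, 0.978, -0.0, 0.0]
contact_force: [-0.2, 2.7, 3.0]
gripper_width: 0.0
```

The tab is down about 15 mm at 3 N. I'll retreat straight up and check it.

Request:
play_rows:
  travel:
    - [0,0,-0.01]
    - [0,0,-0.03]
    - [0,0,-0.04]
    - [0,0,-0.04]
    - [0,0,-0.03]
    - [0,-0.03,0]
    - [0,0,0]
  rotation:
    - [0,0,0]
    - [0,0,0]
    - [0,0,0]
    - [0,0,0]
    - [0,0,0]
    - [0,0,0]
    - [0,0,0]
  grip: [0,0,0,0,0,0,0]

```text
clock: 4.2
position: [433.2, 93.2, 360.4]
ee_rot: [-0.207, 0.978, -0.001, 0.0]
contact_force: [1.0, -0.5, -1.5]
gripper_width: 0.0
```

Run:
```python
from h import *
go([558.5,-167,335])
b=grab('scene');B=cv2.resize(b['image'][90:220,155:305],None,fx=5,fy=4.6,interpolation=cv2.INTER_CUBIC)
cv2.imwrite('pics/sc3.png',B)
```

```text
pos [433.2  93.2 360.4] need tool mm [  -9.  -288.6   25.8] xt [-0.914 -0.405 -0.001] w 0.019752082430470032 t 4.2
```

View pics/sc3.png

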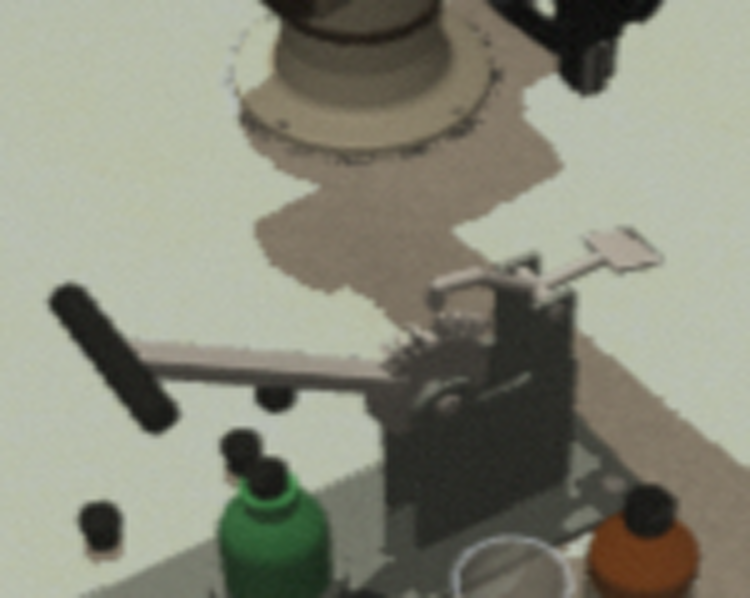

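The tab has dropped to (622,248) and the pawl nose at (435,295) stands clear of the wheel. Next I'll go over the handle.

Request:
play_rows:
  travel:
    - [-0.001,-0.032,0]
    - [-0.001,-0.032,0]
    - [-0.001,-0.032,0]
    - [-0.001,-0.032,0]
    - [-0.001,-0.032,0]
    - [-0.001,-0.032,0]
    - [-0.001,-0.032,0]
    - [-0.001,-0.032,0]
    - [-0.001,-0.032,0]
    - [0,0,0.015]
    - [0,0,0.01]
    - [0,0,0]
  rotation:
    - [0,0,0]
    - [0,0,0]
    - [0,0,0]
    - [0,0,0]
    - [0,0,0]
    - [0,0,0]
    - [0,0,0]
    - [0,0,0]
    - [0,0,0]
    - [0,0,0]
    - [0,0,0]
    - [0,0,0]
  grip: [0,0,0,0,0,0,0,0,0,0,0,0]

```text
clock: 5.25
position: [556.1, -163.4, 329.7]
ee_rot: [-0.208, 0.978, 0.002, -0.005]
contact_force: [-0.6, -0.0, -0.4]
gripper_width: 0.2
```

Run:
```python
from h import *
go([558.5,-167,308])
b=grab('scene');B=cv2.resize(b['image'][90:220,155:305],None,fx=5,fy=4.6,interpolation=cv2.INTER_CUBIC)
cv2.imwrite('pics/sc4.png',B)
# arc offsets: press x outward and z, from handle top now
L=235;th0=np.arcsin((297-159)/L)
for q in np.arange(0,.66,.1):
    t=th0-q; print(q.round(2),round(L*(np.cos(t)-np.cos(th0)),1),round(159+L*np.sin(t)+11,1))
```

```text
pos [ 556.1 -163.4  329.7] need tool mm [-0.9 -4.4 21.7] xt [-0.914 -0.407  0.008] w 0.1963050303057049 t 5.25
0.0 0.0 308.0
0.1 12.8 288.3
0.2 23.6 267.5
0.3 32.3 245.6
0.4 38.7 223.0
0.5 42.9 199.9
0.6 44.7 176.5
```

View pics/sc4.png

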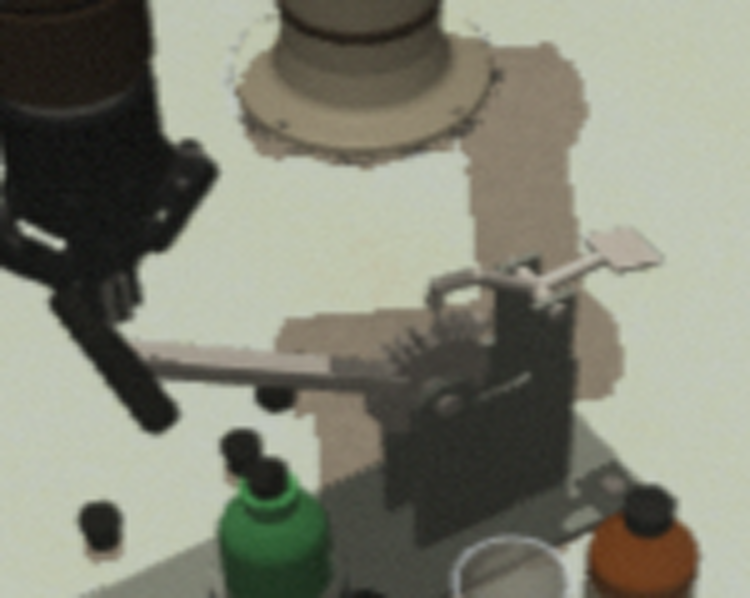

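The fingers are over the crossbar near (90,290). Now I'll push down, following the arc.

Request:
play_rows:
  travel:
    - [-0.001,-0.008,0.012]
    - [0,0,0.008]
    - [0,0,0.004]
    - [0,-0.003,0.005]
    - [0,-0.003,0.005]
    - [0,-0.004,0.006]
    - [0,-0.004,0.006]
    - [0,-0.004,0.008]
    - [0,-0.004,0.008]
    - [0,0,0]
  rotation:
    - [0,0,0]
    - [0,0,0]
    - [0,0,0]
    - [0,0,0]
    - [0,0,0]
    - [0,0,0]
    - [0,0,0]
    - [0,0,0]
    - [0,0,0]
    - [0,0,0]
  grip: [0,0,0,0,0,0,0,0,0,0]

```text
clock: 6.13
position: [571.5, -191.5, 270.4]
ee_rot: [-0.208, 0.978, 0.0, -0.001]
contact_force: [-0.1, -0.6, 0.9]
gripper_width: -0.3
```

Run:
```python
from h import *
go([575,-203,230]);print(arm.read_state()['contact_force'])
b=grab('scene');B=cv2.resize(b['image'][90:220,155:305],None,fx=5,fy=4.6,interpolation=cv2.INTER_CUBIC)
cv2.imwrite('pics/sc5.png',B)
```

```text
pos [ 571.5 -191.5  270.4] need tool mm [  1.4 -11.9  40.4] xt [-0.914 -0.407  0.001] w -0.34551320766282534 t 6.1333
[-0.07378532 -0.58706263  0.89971289]
```

View pics/sc5.png

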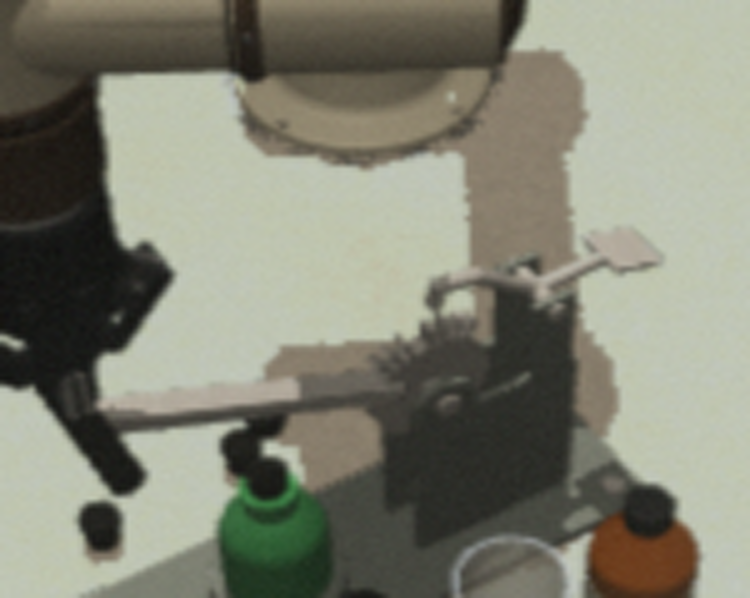

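The arm is moving down freely past the pawl-blocked angle and the contact is centred. I'll continue.

Request:
play_rows:
  travel:
    - [0,-0.003,0.008]
    - [0,-0.003,0.008]
    - [0,-0.003,0.008]
    - [0,-0.003,0.009]
    - [0,-0.002,0.009]
    - [0,-0.002,0.009]
    - [0,-0.002,0.009]
    - [0,-0.001,0.009]
    - [0,-0.001,0.008]
    - [0,0,0.006]
    - [0,0,0]
    - [0,0,0]
  rotation:
    - [0,0,0]
    - [0,0,0]
    - [0,0,0]
    - [0,0,0]
    - [0,0,0]
    - [0,0,0]
    - [0,0,0]
    - [0,0,0]
    - [0,0,0]
    - [0,0,0]
    - [0,0,0]
    - [0,0,0]
  grip: [0,0,0,0,0,0,0,0,0,0,0,0]

```text
clock: 7.18
position: [578.2, -208.1, 187.8]
ee_rot: [-0.208, 0.978, 0.001, -0.002]
contact_force: [-0.1, 0.6, -0.4]
gripper_width: 0.2
```

Request:
play_rows:
  travel:
    - [0,0,0.003]
    - [0,0,0.003]
    - [0,0,0.003]
    - [0,0,0.003]
    - [0,0,0.002]
    - [0,0,0.002]
    - [0,0,0]
  rotation:
    - [0,0,0]
    - [0,0,0]
    - [0,0,0]
    - [0,0,0]
    - [0,0,0]
    - [0,0,0]
    - [0,0,0]
  grip: [0,0,0,0,0,0,0]

```text
clock: 7.77
position: [579.2, -209.3, 173.8]
ee_rot: [-0.208, 0.978, -0.0, -0.0]
contact_force: [-1.2, -1.7, 2.9]
gripper_width: 0.1
```

Request:
play_rows:
  travel:
    - [0,0,0.002]
    - [0,0,0.002]
    - [0,0,0.001]
    - [0,0,0]
  rotation:
    - [0,0,0]
    - [0,0,0]
    - [0,0,0]
    - [0,0,0]
  grip: [0,0,0,0]

```text
clock: 8.1
position: [579.4, -209.5, 169.9]
ee_rot: [-0.209, 0.978, -0.001, 0.0]
contact_force: [-3.3, -1.5, 7.7]
gripper_width: -0.1
```

Request:
play_rows:
  travel:
    - [0,0,0.001]
    - [0,0,0.001]
    - [0,0,0]
  rotation:
    - [0,0,0]
    - [0,0,0]
    - [0,0,0]
  grip: [0,0,0]

```text
clock: 8.35
position: [579.5, -209.5, 169.7]
ee_rot: [-0.209, 0.978, -0.001, 0.0]
contact_force: [-4.9, 1.0, 14.1]
gripper_width: 0.3
```

Request:
play_rows:
  travel:
    - [0,0,0.001]
    - [0,0,0.001]
    - [0,0,0]
  rotation:
    - [0,0,0]
    - [0,0,0]
    - [0,0,0]
  grip: [0,0,0]

```text
clock: 8.6
position: [579.5, -209.6, 169.5]
ee_rot: [-0.209, 0.978, -0.002, 0.001]
contact_force: [-7.3, 2.7, 20.1]
gripper_width: -0.3
```

It has stalled at z≈169.5, where the fully-down height is 170, with force rising to 20 N. That is the hard stop. I'll retreat up and away.

Request:
play_rows:
  travel:
    - [0,0,0.001]
    - [0,0,0]
    - [0,0,-0.01]
    - [0,0,-0.03]
    - [0,0,-0.04]
    - [0,0,-0.04]
    - [0.02,-0.03,-0.02]
    - [0.02,-0.035,0]
    - [0.02,-0.035,0]
    - [0.02,-0.035,0]
    - [0,0,0]
    - [0,0,0]
  rotation:
    - [0,0,0]
    - [0,0,0]
    - [0,0,0]
    - [0,0,0]
    - [0,0,0]
    - [0,0,0]
    - [0,0,0]
    - [0,0,0]
    - [0,0,0]
    - [0,0,0]
    - [0,0,0]
    - [0,0,0]
  grip: [0,0,0,0,0,0,0,0,0,0,0,0]

```text
clock: 9.6
position: [560.7, -366.3, 301.2]
ee_rot: [-0.207, 0.978, 0.001, -0.001]
contact_force: [-0.1, -0.0, -0.9]
gripper_width: 0.0
```

Run:
```python
from h import *
go([575,-203,230])
b=grab('scene');B=cv2.resize(b['image'][120:260,145:305],None,fx=5,fy=4.2,interpolation=cv2.INTER_CUBIC)
cv2.imwrite('pics/sc6.png',B)
a=np.load('top.npz');d=grab('top')
for n,(x,y) in dict(sa=(424,280),be=(386,296),sb=(350,304),b1=(447,377),b2=(485,354),jar=(575,282)).items():
    u,v=int(x*.64),int(y*.64);s=np.s_[v-14:v+15,u-14:u+15]
    print(n,cv2.phaseCorrelate(a['image'][s].mean(2).astype(np.float32),d['image'][s].mean(2).astype(np.float32)),d['depth'][v,u]-a['depth'][v,u])
K=d['camera_matrix'];Z=d['depth'].astype(float);vv,uu=np.mgrid[:384,:512]
W=(np.stack([(uu-K[0,2])/K[0,0]*Z,(vv-K[1,2])/K[1,1]*Z,Z],-1)-d['t'])@d['R']
e=np.array([.435,-.9]);r=(W[...,:2]-[418.5,124]);px=r@e-185;py=r@np.array([.9,.435])
for x in(0,40,80,120,150,175,180,185,190):
    m=(abs(px-x)<4)&(abs(py)<7)&(W[...,2]>100);print(x,m.sum(),np.median(W[...,2][m]) if m.any() else None)
```

```text
pos [ 560.7 -366.3  301.2] need tool mm [-79.2 143.4  71.5] xt [-0.915 -0.404  0.001] w 0.007751727496772155 t 9.6Traceback (most recent call last):
  File "<stdin>", line 8, in <module>
    return format.read_array(
           ~~~~~~~~~~~~~~~~~^
        bytes,
        ^^^^^^
    ...<2 lines>...
        max_header_size=self.max_header_size
        ^^^^^^^^^^^^^^^^^^^^^^^^^^^^^^^^^^^^
    )
    ^
    data = _read_bytes(fp, read_size, "array data")
    r = fp.read(size - len(data))
    data = self._read1(n)
    self._update_crc(data)
    ~~~~~~~~~~~~~~~~^^^^^^
    raise BadZipFile("Bad CRC-32 for file %r" % self.name)
zipfile.BadZipFile: Bad CRC-32 for file 'image.npy'
```

View pics/sc6.png

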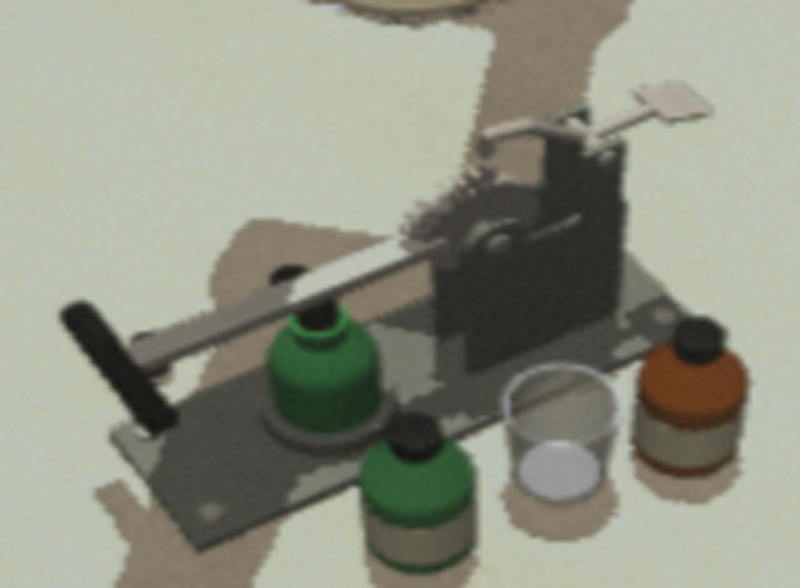

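The arm is down on the stopper at (320,310), the pawl is clear, and nothing else seems to have moved. The script failed because I overwrote my own file, so I'll redo only the height check.

Run:
```python
from h import *
d=dict(np.load('top.npz'))
K=d['camera_matrix'];Z=d['depth'].astype(float);vv,uu=np.mgrid[:384,:512]
W=(np.stack([(uu-K[0,2])/K[0,0]*Z,(vv-K[1,2])/K[1,1]*Z,Z],-1)-d['t'])@d['R']
r=(W[...,:2]-[418.5,124]);px=r@[.435,-.9]-185;py=r@[.9,.435]
for x in(-185,0,40,80,120,150,185):
    m=(abs(px-x)<5)&(abs(py)<7)&(W[...,2]>100);print(x,m.sum(),np.median(W[...,2][m]).round(1) if m.any() else None)
A=cv2.resize(cv2.imread('pics/top0.png'),(512,384)).mean(2).astype(np.float32)
for n,(x,y) in dict(sa=(424,280),be=(386,296),sb=(350,304),b1=(447,377),b2=(485,354),jar=(575,282)).items():
    u,v=int(x*.64),int(y*.64);s=np.s_[v-10:v+11,u-10:u+11]
    print(n,cv2.phaseCorrelate(A[s],d['image'][s].mean(2).astype(np.float32)))
```

```text
-185 13 206.3
0 11 169.3
40 13 165.7
80 12 168.0
120 33 622.0
150 48 644.5
185 42 644.7
sa ((-0.003018153667664336, -0.0404845368067015), 1.0344453720996778)
be ((-0.09338894165807865, 0.016941105695563508), 1.0084387517223756)
sb ((-0.008236598918825777, 0.023179756765649984), 1.0028619751748111)
b1 ((0.3578119902467183, -0.16534520903694094), 0.9728479906916618)
b2 ((-0.278499539161734, -0.00476858414654302), 0.8877260519398583)
jar ((-0.20269533732005485, 0.2927716314730926), 0.8358766304122077)
```

The arm is level (169, 166 and 168 mm along its length), the tab has stayed down at 206 mm, and the bystanders haven't moved. I'm handing in.

```bash
python3 -c "
from bench import workorder;print(workorder.job_done())"
```

```text
the job is handed in; nothing more can be done
None
```

The stopper appears to be fully home, and I handed the job in with the gripper clear of the press. I pressed the pawl tab down about 15 mm with about 3 N, and the camera showed the pawl nose clear of the wheel. I then pushed the crossbar down its arc to the hard stop: the fingers stalled at z ≈ 169.5 mm, where 170 mm is expected, with the force rising to about 20 N.

**Last checks:**
- **Arm:** it is level, with its top at 166–169 mm along its length, and the pad sits on the stopper. I did not measure the stopper's depth directly; I take it as home because the arm reached its stop.
- **Handle:** the robot arm hid its end in the final top view. The scene camera shows it down.
- **Pawl:** the tab stayed pressed, at about 206 mm.
- **Bystanders:** both bottles, the beaker, both bungs and the jar shifted by less than half a pixel, which is within noise. I did not measure the mallet again; the robot never went near it.
- **Time:** the whole job took about 10 s.

One check script crashed because it overwrote its own reference picture. I redid the bystander comparison against the saved copy of the first picture.

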